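# Open the drying cabinet's vent to its widest setting

## Robot

A 6-joint arm with a two-finger parallel gripper is mounted at the origin on the work surface. World frame = base frame: x ahead of the robot, y to its left, z up, the work surface at z = 0. Lengths are in m, angles in rad, forces in N, time in s.
With the tool pointing down it reaches from about 0.3 to 1 m from the base axis. Payload 5.1 kg.
Tool frame: the origin (TCP) lies on the centre line of the jaws, within the pads' length; the fingertips stand 8 mm ahead of it and the grasp point (between the pads) lies 11 mm behind it; z points along the fingers, x is the direction in which the jaws open and shut, and the axes are right-handed (so a half turn about z gives the same grasp; the last joint's range is limited). The gripper opens to 95 mm and grips with 3 to 60 N. Pads are 20 mm wide; open, the fingers measure 119 mm over their backs; the gripper's body (75 mm by 180 mm) begins 59 mm behind the grasp point.
Start: joints at [1.253, 0.124, 1.65, -0, 1.367, -0.083], TCP at [0.151, 0.632, 0.223] pointing down, gripper open.
Joint ranges: [-2.61, 2.61], [-1.02, 2.33], [0.03, 2.71], [-1.35, 4.49], [0.32, 2.68], [-2.91, 2.91]. Speed limits (rad/s): [2.57, 2.57, 3.14, 3.14, 3.14, 3.14].

## Interface

Orientations are given as a unit quaternion [x, y, z, w].
In Python, from station import bot gives the robot as it stands.
- The arm moves only by the shell command python3 -m pendant 'ROWS' [FORCE]. ROWS is JSON, a list of rows, each a list of 5 numbers: the shift along the tool's x, y, z in mm, then the turn about the tool's z in rad, then the closure, from -1 (fully open) to 1 (shut). In form: [[tx, ty, tz, yaw, hand], ...]. A call has 1 to 20 rows; each row is the pose to reach, as a shift and turn from the pose measured when the call began, along the tool's axes at that moment; what a row does not reach only later rows make up. A row lasts 1/12 s, in which the tool goes at most 41.7 mm and 7.16 degrees, less where a joint would pass 70% of its speed; a pose out of reach is approached as far as the arm can. A call with a gripper value outside its range is refused whole. The fingers move at their own pace and stop on an object; FORCE is the grip in N (left out, the last holds). Time passes only in rows, so rows that repeat a pose let the fingers close. It gives the time, the measured TCP pose, the force and the opening at its end, in the units of the state.
- bot.get_state(): the state, without advancing time (a new reading comes with each control period).
- bot.snapshot(name): name is "side" or "top" or "wrist"; returns the picture (420x560x3 uint8, blue, green, red); there is no depth.
- bot.camera_model(name): a dict with "fx", "fy", "cx", "cy" (pixels), "k1" (the pictures are not rectified: a ray, as slopes to the right and down, at radius r is drawn at 1 + k1 r^2 times it, then the intrinsics apply), "world_from_camera" (4x4, takes a point from camera to world coordinates). Camera axes: x right, y up, looking along -z (the intrinsics and any distortion apply to the point x, -y, -z); pixel columns grow to the right and rows downward; lengths in m; the calibration is good to about 2 mm. A picture is of the moment at which its call begins: read the wrist's pose just before it. camera_model takes no time and is no camera call; for the wrist camera it gives the pose at the moment of the call.
- bot.finish_job(): hands the job in, once; it reports no verdict.
Trained networks look in the newest picture that a camera, given by its name, has taken for a name from the list of things; names that differ only in an ending like _2 or _b are one class to them, and where a whole thing is asked for, a point or a joint stands for the part that bears it (a point fixed in the world has none). Each returns a list of dicts, best first, with "conf" (0 to 1); they miss things now and then, are a little off and sometimes report something else, mostly with a low value. They report only what shows in the picture. A call takes as long as a camera call.
- bot.regions_of(target, camera): "pixels" (420x560 bool, what is visible of it) and "rect" ([centre column, centre row, width, height] in pixels, round what is visible of it).
The state is a dict: "clock": time; "qpos": joint angles; "joint_vel": joint speeds; "joint_torque": joint torques, N m; "eef_pos": TCP position; "tool_rot": TCP orientation; "ft_force": force on the tool from outside, world axes, zero at the start; "wrist_torque": the same for the moment, N m; "grip_width": opening from 0.0 (shut) to 1.0 (fully open).
Only numpy, scipy, OpenCV 4.12 (cv2) and the standard library are available. Lean on these libraries where they do the work, as an engineer would, in place of code of your own. Each camera call takes 0.05 s, during which the arm holds its last target. There are 200 camera calls.

## Task

The vent flap of the hat-drying cabinet is propped open a little by its stay, whose hole is hooked under the lipped head of a small upright pin. Push the stay by its knob a touch towards the flap to unhook it, lift it off, push the flap wider open and drop the last hole, the one nearest the knob, fully down over the pin, then let go. A spring pulls the flap shut, so the pin must really hold it; leave the brush, the tin and the wooden block where they are.

Things in the scene. Friction and masses are not known exactly. Their poses are not given: they have to be found in the camera images.
- stay_knob (a point): Middle of the stay's grip: an upright dark-wood cylinder 16 mm across, 36 mm tall, on the free end of the stay; this point is 22 mm above the stay's mid-thickness. x runs along the stay towards the pivot, y level across it. With the stay down the knob spans 14 to 50 mm above the cabinet top. Below the knob the stay is a neck 10 mm wide for 33 mm, where fingers pass beside it.
- stay_last_hole (a point): Centre (mid-thickness) of the last hole, nearest the knob; axes as the knob's. The stay is a straight steel bar 4 mm thick, 22 mm wide, about 0.16 kg, its underside 10 mm above the cabinet top when down. Three round holes, 11.5 mm across, lie 60, 90 and 120 mm from the pivot along the bar; the knob's axis is 168 mm from the pivot.
- stay_pivot (a point): The joint by which the stay hangs on the top edge of the flap, at the stay's mid-thickness (12 mm above the cabinet top). Here the stay swivels freely level and tilts upward freely. It swings round the hinge with the flap, 130 mm from the axis, but is worn: in its slot it can shift up to 3 mm either way along the flap's width.
- flap_hinge (a point): Point on the flap's upright hinge axis, at the far side of the cabinet, at the same height as the pivot. Axes as the cabinet's: x points out of the far side, the way the flap opens. At flap angle a the pivot is nominally at (130 sin a, -130 cos a) mm from here in these axes.
- pin_top (a point): Top of the upright steel pin, on the shank's axis, 22 mm above the cabinet top. Shank 7 mm across; the top 6 mm jut 3 mm towards +x (cabinet's x; at the start along the stay to the pivot), a flat-topped head 10 x 7 mm whose lip is 2 mm above a stay that is down. The spring draws the hole's edge under the lip. Low 14 mm collar. Starts in the 60 or 90 mm hole; an empty plate is 30 mm off.
- flap (a joint): Angle of the vent flap (a 200 x 96 mm aluminium panel on the cabinet's far side): 0 is shut, growing as it opens outward, limit 1.1. A spring pulls it shut with 0.4 Nm per rad times (angle + 1 rad): about 4 to 6 N along the stay.
- stay (a joint): Upward tilt of the stay about its pivot, rad: 0 is level and fully down (it stops there), limit 0.9.
- cabinet: Grey low drying cabinet, 260 (x) x 460 (y) x 130 mm tall, fixed to the bench; origin at the centre of its underside, x out of the far side where the flap is. Its flat top is 130 mm above the bench. To free the stay, push it 3 to 4.5 mm towards the pivot, against the spring, until it butts on the shank, and lift while it is held there.
- hat_brush: Bystander: wooden hat brush lying on the cabinet top on its +y side, clear of the stay.
- wax_tin: Bystander: small round steel tin, 56 mm across, 40 mm tall, on the cabinet top on its -y side.
- crown_block: Bystander: round wooden hat block, 104 mm across, 78 mm tall, on the bench beside the cabinet.

How it is judged:
On the way:
1. the stay is lifted off the pin (value of joint stay above 0.11 rad), for 0.1 s.
At the end, for the whole second after the job is handed in: The pin stands in the stay's last hole (hole centre within 4 mm of the pin's axis), the stay is level and fully down (tilt under 0.03 rad), and the pin holds the flap open (more than 0.35 rad) and at rest (under 0.05 rad/s) (horizontal distance between stay_last_hole and pin_top below 0.004 m and value of joint stay below 0.03 rad and value of joint flap above 0.35 rad and velocity of joint flap between -0.05 and 0.05 rad/s); the robot touches nothing.
It fails at once if the brush was knocked out of its place (distance of hat_brush from where it was at the start of the episode above 0.05 m).
It fails at once if the tin was knocked out of its place (distance of wax_tin from where it was at the start of the episode above 0.05 m).
It fails at once if the wooden block was knocked out of its place (distance of crown_block from where it was at the start of the episode above 0.05 m).
It also fails if it takes over 54 s, if anything falls off the work surface, if the arm or the gripper's body presses on something with over 40 N, if the wrist force passes 120 N, or if a joint passes its speed limit or range.

## Working session

There is one attempt and no reset: what is moved stays moved. The work goes in short steps, Python scripts to look and compute and a shell command to move; the robot and the scene stay as the last step left them, time stands still between calls to the robot, and variables do not carry over. Pictures are saved under pics/ and viewed, about 8 in all and at most 12, crops included, and the job is handed in when it is done.

```bash
mkdir -p pics; ls
python3 - <<'E'
from station import bot
import cv2, numpy as np
s=bot.get_state(); print(s)
for c in ("top","side"):
    im=bot.snapshot(c); cv2.imwrite(f"pics/{c}0.png",im)
    m=bot.camera_model(c); print(c,m)
    for t in ("stay_knob","stay_last_hole","stay_pivot","pin_top","flap","stay","cabinet","hat_brush","wax_tin","crown_block"):
        r=bot.regions_of(t,c)
        print(t,[(round(d["conf"],2),np.round(d["rect"],1).tolist()) for d in r[:2]])
E
```

```text
pics
{'clock': 0.0, 'qpos': array([ 1.25337786e+00,  1.24488866e-01,  1.65165599e+00,  8.53114534e-06,
        1.36747284e+00, -8.26204610e-02]), 'joint_vel': array([-0.00012426, -0.00097408, -0.00078122, -0.00025533,  0.00038791,
       -0.00038573]), 'joint_torque': array([-9.34279778e-04, -4.17630529e+01, -3.59920156e+01,  7.73379277e-02,
        4.96239332e-02, -1.89842604e-04]), 'eef_pos': array([0.15106716, 0.63157124, 0.22140818]), 'tool_rot': array([ 7.85062722e-01,  6.19415448e-01, -8.46247510e-04,  5.55952076e-04]), 'ft_force': array([-0.48548129, -0.37334281,  0.8159186 ]), 'wrist_torque': array([0.04711484, 0.01222665, 0.01388557]), 'grip_width': 0.9991977340345924}
top {'fx': 503.34160646154146, 'fy': 503.34160646154146, 'cx': 278.6553464214176, 'cy': 207.91669643777078, 'k1': -0.12383333916696813, 'world_from_camera': array([[ 0.02552791,  0.99640733, -0.0807512 ,  0.47897676],
       [-0.99948409,  0.02701458,  0.01737168,  0.14821682],
       [ 0.01949073,  0.08026608,  0.9965829 ,  1.14013823],
       [ 0.        ,  0.        ,  0.        ,  1.        ]])}
stay_knob 
[... 693 characters left out ...]
  0.13333557],
       [-0.49873462,  0.62546175, -0.60005115, -0.6335365 ],
       [-0.01010805,  0.68805221,  0.72559078,  1.0908998 ],
       [ 0.        ,  0.        ,  0.        ,  1.        ]])}
stay_knob [(0.59, [326.1, 215.1, 55.5, 38.7])]
stay_last_hole [(0.76, [325.3, 212.9, 58.0, 40.5])]
stay_pivot [(0.98, [324.9, 214.5, 59.9, 47.8]), (0.74, [301.3, 258.1, 226.2, 195.6])]
pin_top [(0.64, [324.5, 215.8, 8.0, 13.8])]
flap [(0.95, [334.2, 214.3, 78.2, 44.2])]
stay [(0.86, [324.1, 216.1, 61.4, 43.5])]
cabinet [(0.72, [299.6, 257.1, 218.5, 197.3])]
hat_brush [(0.92, [247.5, 196.3, 57.2, 51.7])]
wax_tin [(0.59, [349.8, 276.8, 25.5, 31.6])]
crown_block [(0.74, [213.3, 174.1, 35.0, 39.2])]
```

Run:
```python
import cv2
a=cv2.imread("pics/top0.png")[90:320,160:440]; b=cv2.imread("pics/side0.png")[130:330,180:420]
cv2.imwrite("pics/t1.png",cv2.resize(a,None,fx=2.6,fy=2.6,interpolation=cv2.INTER_CUBIC))
cv2.imwrite("pics/s1.png",cv2.resize(b,None,fx=3,fy=3,interpolation=cv2.INTER_CUBIC))
```

```text
(no output)
```

View pics/t1.png

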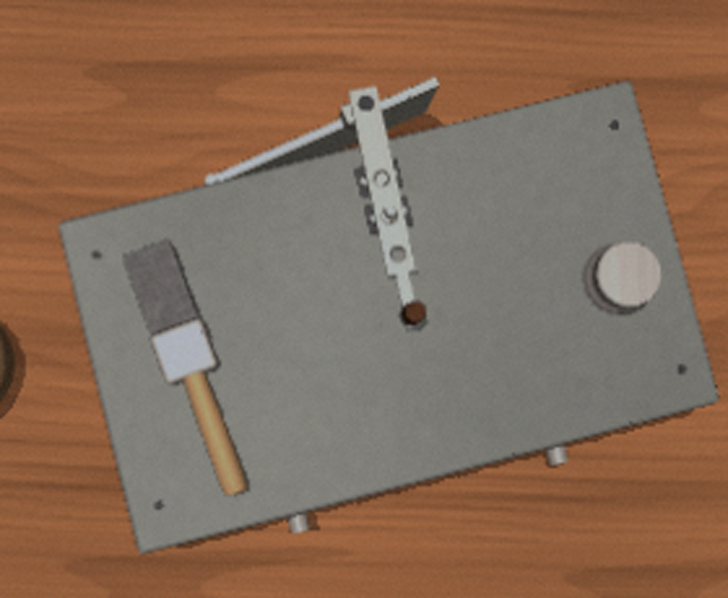

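View pics/s1.png

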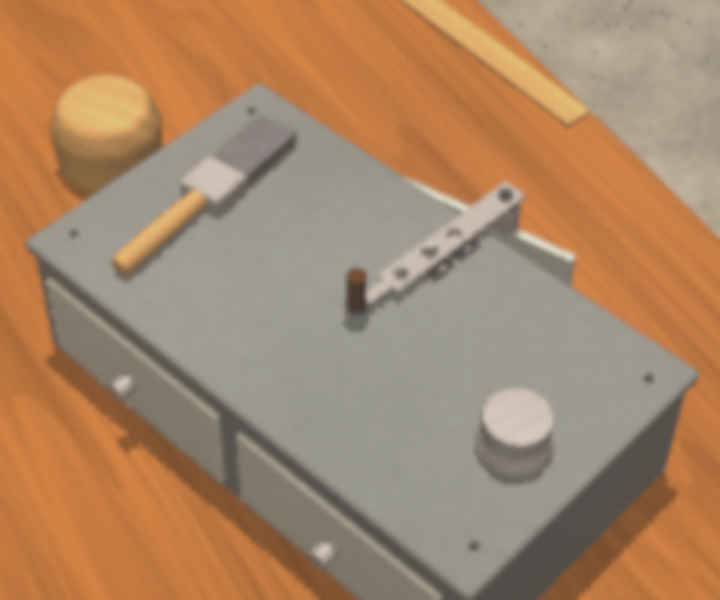

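The top picture (crop, 2.6x) shows the stay running from the pivot (366,102) to the knob (414,312). Its holes are at (382,178), (390,215) and (398,253), and the two dark plates lie under the first two. The pin seems to be in the middle hole, which the wrist camera should confirm. The brush, tin and block are all clear.

```bash
cat > h.py <<'E'
import numpy as np, cv2
from scipy.spatial.transform import Rotation as R
from station import bot
def ray(m,uv):
    K=np.array([[m["fx"],0,m["cx"]],[0,m["fy"],m["cy"]],[0,0,1.]])
    p=cv2.undistortPoints(np.array(uv,float).reshape(-1,1,2),K,np.array([m["k1"],0,0,0,0.])).reshape(-1,2)
    d=np.c_[p[:,0],-p[:,1],-np.ones(len(p))]
    T=m["world_from_camera"]; return T[:3,3], d@T[:3,:3].T
def at_z(m,uv,z):
    o,d=ray(m,uv); z=np.broadcast_to(z,len(d)); return o+d*((z-o[2])/d[:,2])[:,None]
def proj(m,P):
    T=np.linalg.inv(m["world_from_camera"]); c=np.atleast_2d(P)@T[:3,:3].T+T[:3,3]
    x=c[:,0]/-c[:,2]; y=c[:,1]/c[:,2]; f=1+m["k1"]*(x*x+y*y)
    return np.c_[m["cx"]+m["fx"]*x*f, m["cy"]+m["fy"]*y*f]
def tool(s,dw):  # world shift -> tool shift (mm)
    return R.from_quat(s["tool_rot"]).inv().apply(dw)*1000
E
python3 - <<'E'
from h import *
m=bot.camera_model("top")
f=lambda L:[(160+x/2.6,90+y/2.6) for x,y in L]
np.set_printoptions(precision=4,suppress=True)
c=at_z(m,f([(60,222),(630,82),(717,400),(140,551)]),.13); print(c)
n=["knob","pivot","h60","h90","h120","hinge"]
p=at_z(m,f([(414,312),(366,102),(382,178),(390,215),(398,253),(210,180)]),[.18,.144,.144,.144,.144,.142])
for a,b in zip(n,p):print(a,b)
d=p[1]-p[0];print("stay yaw",np.arctan2(d[1],d[0]),np.linalg.norm(d[:2]), [np.linalg.norm((q-p[1])[:2]) for q in p])
e=c[1]-c[2];e2=c[0]-c[3];print("cab x yaw",np.arctan2(e[1],e[0]),np.arctan2(e2[1],e2[0]))
e=c[0]-c[1];e2=c[3]-c[2];print("cab y yaw-90",np.arctan2(e[1],e[0])-np.pi/2,np.arctan2(e2[1],e2[0])-np.pi/2, np.linalg.norm(e))
s=bot.get_state();r=R.from_quat(s["tool_rot"]);print(r.as_matrix())
w=bot.camera_model("wrist");print(w["fx"], r.inv().apply(w["world_from_camera"][:3,3]-s["eef_pos"]), (r.inv().as_matrix()@w["world_from_camera"][:3,:3]))
E
```

```text
[[ 0.6217  0.326   0.13  ]
 [ 0.7476 -0.1215  0.13  ]
 [ 0.496  -0.1919  0.13  ]
 [ 0.3696  0.2549  0.13  ]]
knob [0.5549 0.0536 0.18  ]
pivot [0.7203 0.0903 0.144 ]
h60 [0.6608 0.0767 0.144 ]
h90 [0.6321 0.0699 0.144 ]
h120 [0.6028 0.0632 0.144 ]
hinge [0.6558 0.2093 0.142 ]
stay yaw 0.21835053789259048 0.16942813385970037 [np.float64(0.16942813385970037), np.float64(0.0), np.float64(0.06103576471054567), np.float64(0.09049069270055454), np.float64(0.12053926562357452), np.float64(0.13541006046847792)]
cab x yaw 0.27289962005509993 0.2749567043086301
cab y yaw-90 0.2743237340115807 0.2757493085324343 0.4648384609983694
[[ 0.2327  0.9726 -0.    ]
 [ 0.9726 -0.2327  0.    ]
 [-0.     -0.     -1.    ]]
361.0772656342083 [-0.0002 -0.0768 -0.1624] [[ 1.     -0.0012  0.0002]
 [-0.0011 -0.9633 -0.2684]
 [ 0.0005  0.2684 -0.9633]]
```

```bash
python3 -m pendant '[[-20,25,-10,0.12,0],[-50,60,-20,0.24,0],[-80,90,-30,0.36,0],[-110,120,-40,0.48,0],[-140,150,-40,0.60,0],[-165,185,-40,0.72,0],[-190,215,-40,0.84,0],[-215,240,-40,0.96,0],[-240,270,-40,1.08,0],[-265,300,-40,1.2,0],[-290,325,-40,1.32,0],[-315,350,-40,1.44,0],[-340,380,-40,1.56,0],[-365,410,-40,1.68,0],[-390,440,-40,1.8,0],[-410,465,-40,1.92,0],[-430,485,-40,2.04,0],[-450,507,-40,2.16,0],[-460,520,-40,2.28,0],[-468,527,-40,2.4,0]]'
python3 - <<'E'
from h import *
s=bot.get_state();r=R.from_quat(s["tool_rot"]).as_matrix()
print(s["eef_pos"],np.arctan2(r[1,0],r[0,0]),s["qpos"])
E
```

```text
clock: 2.77
eef_pos: [0.556, 0.0525, 0.2626]
tool_rot: [0.86, -0.511, 0.0, 0.0]
ft_force: [-0.2, 0.1, 0.4]
grip_width: 0.505
[0.55599271 0.05246046 0.26256686] -1.0721490185427207 [-1.93143055e-03 -1.00826530e-01  1.81001049e+00 -2.33714226e-04
  1.43227720e+00  1.07024984e+00]
```

```bash
python3 -m pendant '[[0,0,0,0.12,0],[0,0,0,0.24,0],[0,0,0,0.28,0],[0,0,0,0.28,0],[0,0,0,0.28,0]]'
python3 - <<'E'
from h import *
s=bot.get_state();m=bot.camera_model("wrist");im=bot.snapshot("wrist")
cv2.imwrite("pics/w1.png",cv2.resize(im,None,fx=1.4,fy=1.4,interpolation=cv2.INTER_CUBIC))
for t in ("stay_knob","stay_last_hole","stay_pivot","pin_top","stay"):
    print(t,[(round(d["conf"],2),np.round(d["rect"],1).tolist()) for d in bot.regions_of(t,"wrist")[:3]])
np.savez("w1.npz",**m); cv2.imwrite("pics/w1raw.png",im); print(s["eef_pos"],s["tool_rot"])
E
```

```text
clock: 3.18
eef_pos: [0.556, 0.0524, 0.2626]
tool_rot: [0.78, -0.625, 0.0, 0.0]
ft_force: [0.4, -0.6, 0.1]
grip_width: 0.5
stay_knob []
stay_last_hole [(0.66, [273.4, 116.5, 35.7, 233.0])]
stay_pivot [(0.66, [275.5, 115.1, 32.7, 230.2]), (0.23, [270.8, 168.9, 539.0, 337.2])]
pin_top [(0.91, [279.8, 101.7, 45.1, 31.4]), (0.67, [483.6, 209.9, 86.9, 79.0])]
stay [(0.76, [278.2, 114.8, 37.0, 229.5]), (0.55, [59.4, 190.9, 86.3, 193.5])]
[0.55597399 0.05243688 0.2626155 ] [ 7.80419988e-01 -6.25255645e-01  1.41727491e-04  3.09984273e-05]
```

View pics/w1.png

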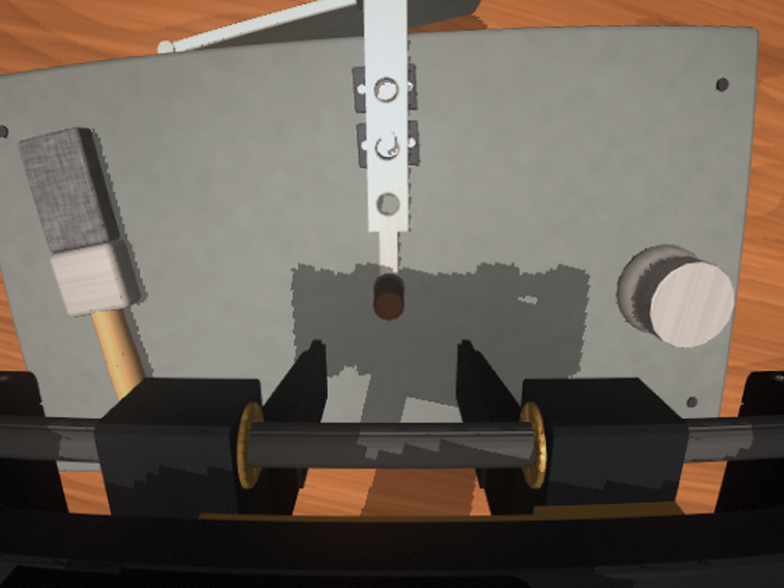

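The wrist picture (1.4x) shows the knob top at (389,304), with the holes at (386,90), (387,147) and (388,204). The bright pin head sits in the middle hole, so the pin is in the 90 mm hole. The last hole can be seen without obstruction in this pose.

Run:
```python
from h import *
np.set_printoptions(precision=4,suppress=True)
m={k:(v if v.ndim else float(v)) for k,v in np.load("w1.npz").items()}
p=at_z(m,np.array([(389,305),(386,90),(387,147),(388,204),(165,48)])/1.4,[.18,.144,.144,.144,.142]);print(p)
d=p[1]-p[3];print("yaw",np.arctan2(d[1],d[0]),np.linalg.norm(d[:2]))
u=d[:2]/np.linalg.norm(d[:2]); print("knob from h120",p[3,:2]-48e-3*u,"pivot",p[1,:2]+.06*u)
s=bot.get_state();k=np.r_[(p[3,:2]-48e-3*u+p[0,:2])/2,.152]
r=R.from_quat(s["tool_rot"]).as_matrix();print(np.arctan2(r[1,0],r[0,0]),"tool shift",tool(s,k-s["eef_pos"]))
im=cv2.imread("pics/w1raw.png")[50:160,240:320];cv2.imwrite("pics/w1c.png",cv2.resize(im,None,fx=5,fy=5,interpolation=cv2.INTER_NEAREST))
```

```text
[[0.5566 0.0538 0.18  ]
 [0.6608 0.0788 0.144 ]
 [0.6323 0.0719 0.144 ]
 [0.6026 0.0647 0.144 ]
 [0.6583 0.1987 0.142 ]]
yaw 0.23729406616385362 0.05981676623197683
knob from h120 [0.556  0.0535] pivot [0.7191 0.0929]
-1.3515866324286325 tool shift [ -0.9922  -0.5383 110.6296]
```

Next I'll descend over the knob and grip it.

```bash
python3 -m pendant '[[-1,-0.5,30,-0.018,0],[-1,-0.5,60,-0.018,0],[-1,-0.5,85,-0.018,0],[-1,-0.5,100,-0.018,0],[-1,-0.5,108,-0.018,0],[-1,-0.5,110,-0.018,0],[-1,-0.5,110,-0.018,0.3],[-1,-0.5,110,-0.018,0.5],[-1,-0.5,110,-0.018,0.7],[-1,-0.5,110,-0.018,0.9],[-1,-0.5,110,-0.018,1],[-1,-0.5,110,-0.018,1],[-1,-0.5,110,-0.018,1],[-1,-0.5,110,-0.018,1]]' 25
```

```text
clock: 4.65
eef_pos: [0.5566, 0.0535, 0.1532]
tool_rot: [0.786, -0.618, 0.001, -0.0]
ft_force: [0.0, -0.6, 1.0]
grip_width: 0.163
```

```bash
python3 -m pendant '[[0,-1,0,0,1],[0,-2,0,0,1],[0,-3,0,0,1],[0,-3.8,0,0,1],[0,-3.8,0,0,1],[0,-3.8,0,0,1]]'
```

```text
clock: 5.15
eef_pos: [0.5601, 0.0545, 0.153]
tool_rot: [0.786, -0.618, 0.0, -0.0]
ft_force: [-3.8, -1.2, 2.2]
grip_width: 0.162
```

```bash
python3 -m pendant '[[0,-0.6,-2.5,0,1],[0,-1,-5,0,1],[0,-1.4,-7.5,0,1],[0,-1.8,-10,0,1],[0,-2.2,-12.5,0,1],[0,-2.6,-15,0,1],[0,-2.6,-15,0,1]]'
```

```text
clock: 5.73
eef_pos: [0.5632, 0.0552, 0.1687]
tool_rot: [0.786, -0.618, 0.001, -0.001]
ft_force: [-2.0, -0.1, -3.0]
grip_width: 0.162
```

```bash
python3 -m pendant '[[0,-0.5,-2.5,0,1],[0,-1,-5,0,1],[0,-1.5,-7.5,0,1],[0,-2,-10,0,1],[0,-2.8,-14,0,1],[0,-3.6,-18,0,1],[0,-4.4,-22,0,1],[0,-4.4,-22,0,1],[0,-4.4,-22,0,1]]'
python3 - <<'E'
from h import *
im=bot.snapshot("side")[150:300,230:430]
cv2.imwrite("pics/s2.png",cv2.resize(im,None,fx=3.5,fy=3.5,interpolation=cv2.INTER_CUBIC))
E
```

```text
clock: 6.48
eef_pos: [0.5676, 0.0562, 0.1914]
tool_rot: [0.786, -0.618, 0.001, -0.001]
ft_force: [-3.4, -0.8, -0.9]
grip_width: 0.165
```

View pics/s2.png

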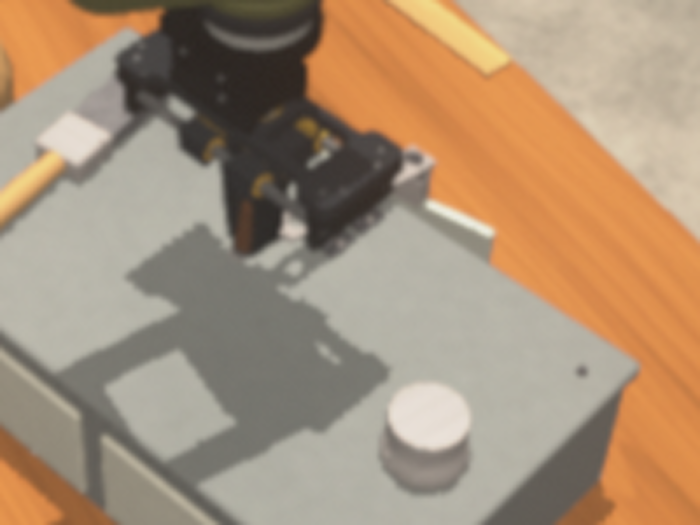

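The side view shows the stay raised, with its shadow detached and the knob at (245,225) still between the fingers. Next I'll push the flap open, moving at this height.

```bash
python3 -m pendant '[[0.3,-2,0,-0.01,1],[0.8,-5,0,-0.02,1],[1.3,-8,0,-0.03,1],[1.8,-11,0,-0.045,1],[2.3,-14,0,-0.06,1],[2.8,-17,0,-0.07,1],[3.3,-20,0,-0.08,1],[3.8,-23,0,-0.095,1],[4.2,-26,0,-0.105,1],[4.5,-28,0,-0.117,1],[4.6,-29,0,-0.117,1],[4.6,-29,0,-0.117,1],[4.6,-29,0,-0.117,1]]'
python3 - <<'E'
from h import *
s=bot.get_state();m=bot.camera_model("wrist");im=bot.snapshot("wrist")
for t in ("stay_last_hole","pin_top","stay"):
    print(t,[(round(d["conf"],2),np.round(d["rect"],1).tolist()) for d in bot.regions_of(t,"wrist")[:3]])
np.savez("w2.npz",**m); cv2.imwrite("pics/w2raw.png",im)
c=im[0:260,150:410];cv2.imwrite("pics/w2.png",cv2.resize(c,None,fx=2.3,fy=2.3,interpolation=cv2.INTER_CUBIC)); print(s["eef_pos"],s["tool_rot"])
E
```

```text
clock: 7.62
eef_pos: [0.5969, 0.0585, 0.1912]
tool_rot: [0.821, -0.571, 0.001, -0.001]
ft_force: [-2.8, -3.2, -0.5]
grip_width: 0.165
stay_last_hole [(0.81, [285.4, 152.3, 48.3, 304.7])]
pin_top [(0.33, [280.9, 184.3, 558.3, 368.7])]
stay [(0.82, [286.8, 152.6, 49.2, 305.2])]
[0.59694169 0.05851364 0.19120735] [ 8.20638023e-01 -5.71446682e-01  1.22939080e-03 -6.43161965e-04]
```

View pics/w2.png

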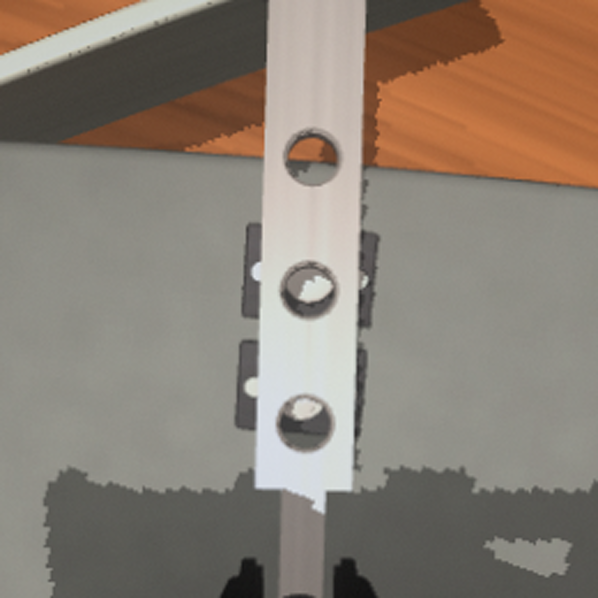

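The last hole is at (305,422) and the middle one at (308,290). Something bright shows through each of them, so I'll check the earlier zoom to be sure which plate carries the pin.

View pics/w1c.png

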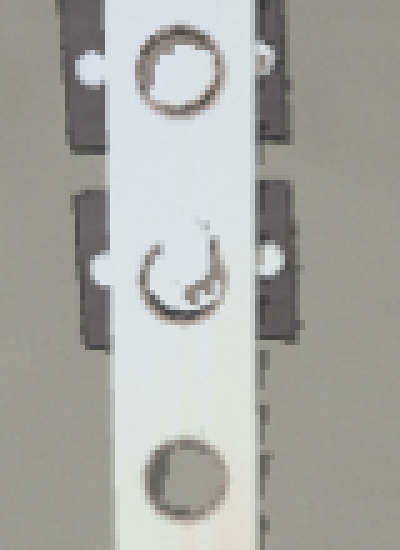

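Run:
```python
from h import *
np.set_printoptions(precision=4,suppress=True)
m={k:(v if v.ndim else float(v)) for k,v in np.load("w2.npz").items()}
f=lambda u,v:(150+u/2.3,v/2.3)
t=.23
uv=[f(313,157),f(308,290),f(305,422)]
p=at_z(m,uv,[.142+.06*np.sin(t)+.002,.142+.09*np.sin(t)+.002,.142+.12*np.sin(t)+.002]);print(p)
print(at_z(m,[f(315,288),f(308,407)],.152))
# plate screws -> plate centres
sc=at_z(m,[f(258,271),f(363,281),f(251,387)],.131);print(sc,(sc[0]+sc[1])/2)
m1={k:(v if v.ndim else float(v)) for k,v in np.load("w1.npz").items()}
s1=at_z(m1,np.array([(362,89),(411,89),(364,145),(413,145)])/1.4,.131);print(s1,(s1[0]+s1[1])/2,(s1[2]+s1[3])/2)
H=np.array([.6359,.0729,.152]); print("pin head expected px in w2 crop",(proj(m,H)[0]-[150,0])*2.3)
```

```text
[[0.6882 0.0889 0.1577]
 [0.6605 0.0799 0.1645]
 [0.6334 0.0705 0.1714]]
[[0.6611 0.0781 0.152 ]
 [0.6336 0.0696 0.152 ]]
[[0.6594 0.0929 0.131 ]
 [0.6666 0.0663 0.131 ]
 [0.63   0.0844 0.131 ]] [0.663  0.0796 0.131 ]
[[0.6599 0.0922 0.131 ]
 [0.6658 0.066  0.131 ]
 [0.6307 0.0849 0.131 ]
 [0.6367 0.058  0.131 ]] [0.6629 0.0791 0.131 ] [0.6337 0.0715 0.131 ]
pin head expected px in w2 crop [298.7881 393.8502]
```

The zoom confirms it: the pin head overlaps the rim of the middle hole, so the pin is on the plate nearer the knob. That plate is now under the last hole. I'll lower to just above the pin and look again.

```bash
python3 -m pendant '[[0,0,3,0,1],[0,0,6,0,1],[0,0.2,9,0,1],[0,0.4,12,0,1],[0,0.6,14.5,0,1],[0,0.6,17,0,1],[0,0.6,17,0,1],[0,0.6,17,0,1]]'
python3 - <<'E'
from h import *
s=bot.get_state();m=bot.camera_model("wrist");im=bot.snapshot("wrist")
np.savez("w3.npz",**m); cv2.imwrite("pics/w3raw.png",im)
c=im[100:240,220:350];cv2.imwrite("pics/w3.png",cv2.resize(c,None,fx=4,fy=4,interpolation=cv2.INTER_CUBIC))
H=np.array([[.634,.072,.152],[.6355,.0724,.152]]); print("pin/head expected px in crop",(proj(m,H)-[220,100])*4)
E
```

```text
clock: 8.48
eef_pos: [0.5962, 0.0584, 0.1742]
tool_rot: [0.821, -0.571, 0.001, -0.001]
ft_force: [-4.4, -1.3, 2.7]
grip_width: 0.165
pin/head expected px in crop [[243.12442711 316.35658867]
 [244.27431648 304.58611038]]
```

View pics/w3.png

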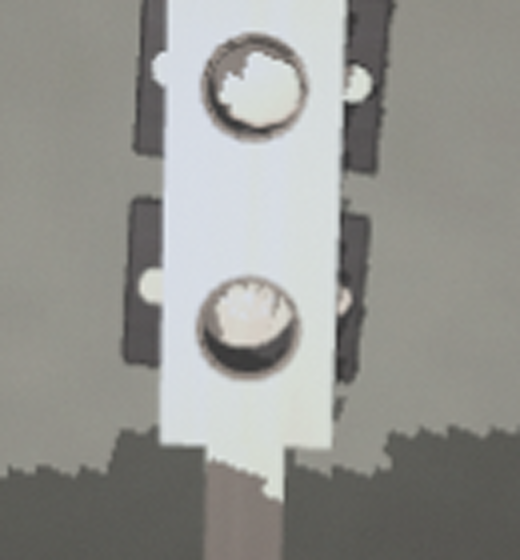

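Run:
```python
from h import *
m={k:(v if v.ndim else float(v)) for k,v in np.load("w3.npz").items()}
im=cv2.imread("pics/w3raw.png"); c=im[158:203,262:302]
g=cv2.resize(c,None,fx=10,fy=10,interpolation=cv2.INTER_CUBIC).astype(float)
lo=np.clip((g-150)/105,0,1)**2.0*255; a=lo.astype(np.uint8); b=a.copy()
t=np.linspace(0,2*np.pi,40); P=np.array([.634,.072]); ux=np.array([.963,.271]); uy=np.array([-.271,.963])
def draw(pts,z,col):
    q=(proj(m,np.c_[pts,np.full(len(pts),z)])-[262,158]+.5)*10
    cv2.polylines(b,[q.astype(np.int32)],True,col,1)
circ=lambda C,r:C+r*np.c_[np.cos(t),np.sin(t)]
draw(circ(P,.007),.134,(0,200,0))
st=np.vstack([circ(P,.0035),circ(P+.003*ux,.0035)]); hull=cv2.convexHull(st.astype(np.float32))[:,0].astype(float)
draw(hull,.152,(0,0,255))
cv2.imwrite("pics/w3e.png",np.hstack([a,b]))
```

```text
(no output)
```

View pics/w3e.png

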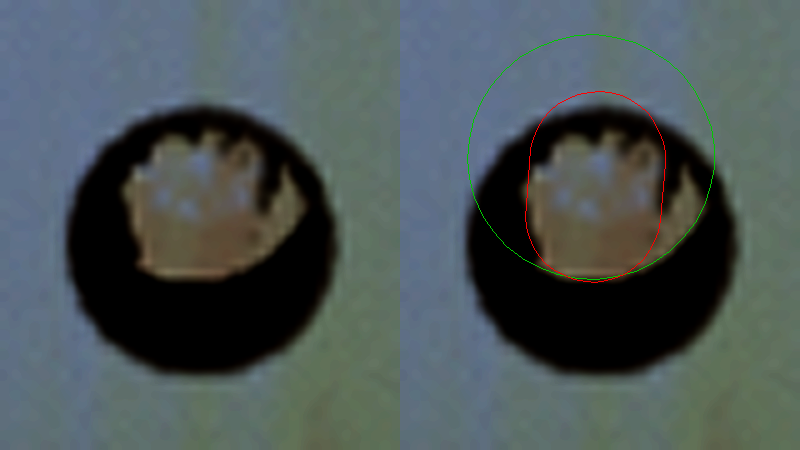

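Run:
```python
from h import *
np.set_printoptions(precision=4,suppress=True)
m={k:(v if v.ndim else float(v)) for k,v in np.load("w3.npz").items()}
h=at_z(m,[(262+20.3-.5,158+24-.5)],.1593)[0]; s=bot.get_state(); r=R.from_quat(s["tool_rot"]).as_matrix()
head=np.array([.634,.072])+.0015*np.array([.963,.271])
# top-surface hole centre sits 2mm above mid plane: shift towards the pivot by 2 sin(th)
print(h,"err",head-h[:2],"tool",tool(s,np.r_[head-h[:2],0]),"xyaw",np.arctan2(r[1,0],r[0,0]),s["eef_pos"])
print("grip->hole",np.linalg.norm(h[:2]-s["eef_pos"][:2]),"expected",48*np.cos(.128)-22*np.sin(.128))
d=h[:2]-s["eef_pos"][:2];print(np.arctan2(d[1],d[0]))
```

```text
[0.6343 0.0716 0.1593] err [0.0012 0.0008] tool [-0.3501 -1.3662  0.0027] xyaw -1.2163479412309537 [0.5962 0.0585 0.1742]
grip->hole 0.040309108980204046 expected 44.79900383829939
0.33241162620783055
```

The predicted pin outline (red) fits the image well. The hole needs about 1.4 mm more advance and −0.35 mm in tool x. I'll align it and ease down in stages.

```bash
python3 -m pendant '[[-0.2,-0.8,0,0,1],[-0.35,-1.6,0,0,1],[-0.35,-1.6,0,0,1],[-0.35,-1.2,2.5,0,1],[-0.35,-0.85,4.7,0,1],[-0.35,-0.6,6,0,1],[-0.35,-0.6,6,0,1],[-0.35,-0.6,6,0,1]]'; python3 -m pendant '[[0,0.3,2,0,1],[0,0.55,3.7,0,1],[0,0.55,3.7,0,1],[0,0.55,3.7,0,1]]'
```

```text
clock: 9.2
eef_pos: [0.5968, 0.059, 0.1679]
tool_rot: [0.821, -0.571, 0.001, -0.001]
ft_force: [-2.1, -1.4, -0.4]
grip_width: 0.163
clock: 9.53
eef_pos: [0.5962, 0.0588, 0.1639]
tool_rot: [0.821, -0.571, 0.001, -0.001]
ft_force: [-2.0, -0.2, -0.6]
grip_width: 0.16
```

```bash
python3 -m pendant '[[0,0.3,2,0,1],[0,0.6,4,0,1],[0,0.75,5,0,1],[0,0.75,5,0,1]]'
python3 - <<'E'
from h import *
s=bot.get_state();print(s["ft_force"],s["eef_pos"])
m=bot.camera_model("wrist");im=bot.snapshot("wrist"); np.savez("w4.npz",**m); cv2.imwrite("pics/w4raw.png",im)
c=im[100:240,220:350];cv2.imwrite("pics/w4.png",cv2.resize(c,None,fx=4,fy=4,interpolation=cv2.INTER_CUBIC))
E
```

```text
clock: 9.87
eef_pos: [0.5949, 0.0585, 0.1581]
tool_rot: [0.821, -0.571, 0.0, -0.0]
ft_force: [-4.2, -2.2, 1.2]
grip_width: 0.162
[-4.20892351 -2.19568889  1.18040037] [0.5948611  0.05847283 0.15814027]
```

View pics/w4.png

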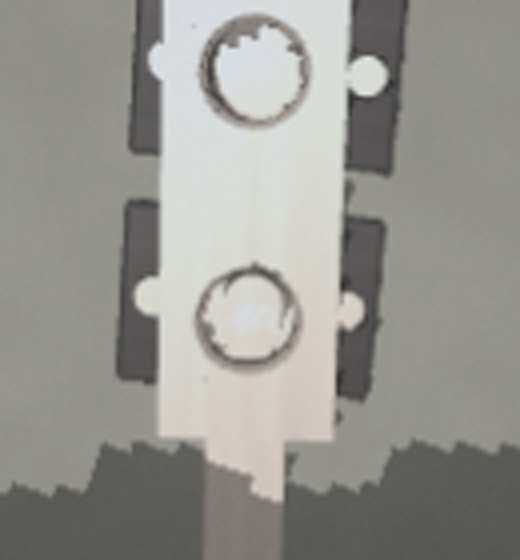

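The pin head fills the last hole, which is centred at (248,318) in the crop. Lowering the rest of the way to seat it.

```bash
python3 -m pendant '[[0,0.2,2,0,1],[0,0.5,4,0,1],[0,0.6,5,0,1],[0,0.7,6,0,1],[0,0.7,6,0,1],[0,0.7,6,0,1]]'
```

```text
clock: 10.42
eef_pos: [0.5944, 0.0583, 0.1526]
tool_rot: [0.821, -0.571, 0.001, -0.0]
ft_force: [-5.0, -1.7, 4.2]
grip_width: 0.164
```

```bash
python3 -m pendant '[[0,0.8,1,0,1],[0,1.6,1,0,1],[0,2.4,1,0,1],[0,3.2,1,0,1],[0,3.8,1,0,1],[0,3.8,1,0,1]]'
```

```text
clock: 10.92
eef_pos: [0.5922, 0.0573, 0.1521]
tool_rot: [0.821, -0.571, 0.002, -0.002]
ft_force: [2.3, 1.6, 1.4]
grip_width: 0.164
```

The force on the tool has reversed from −5 to +2.3 N, so the pin now holds the stay. Releasing and backing off upwards.

```bash
python3 -m pendant '[[0,-0.8,0,0,1],[0,-0.8,0,0,0.6],[0,-0.8,0,0,0.3],[0,-0.8,0,0,0],[0,-0.8,0,0,0],[0,-0.8,0,0,0],[0,-0.8,-10,0,0],[0,-0.8,-25,0,0],[0,-0.8,-50,0,0],[0,-0.8,-80,0,0],[0,-0.8,-110,0,0],[0,-0.8,-110,0,0],[0,-0.8,-110,0,0]]'
python3 - <<'E'
from h import *
m=bot.camera_model("wrist");im=bot.snapshot("wrist"); np.savez("w5.npz",**m); cv2.imwrite("pics/w5raw.png",im)
sd=bot.snapshot("side")[130:330,180:420]
a=cv2.resize(im[20:230,180:380],(400,420),interpolation=cv2.INTER_CUBIC);b=cv2.resize(sd[40:180,80:210],(390,420),interpolation=cv2.INTER_CUBIC)
cv2.imwrite("pics/f5.png",np.hstack([a,b]))
E
```

```text
clock: 12.0
eef_pos: [0.5938, 0.0575, 0.266]
tool_rot: [0.821, -0.571, 0.004, -0.004]
ft_force: [0.3, -0.7, -0.9]
grip_width: 0.5
```

View pics/f5.png

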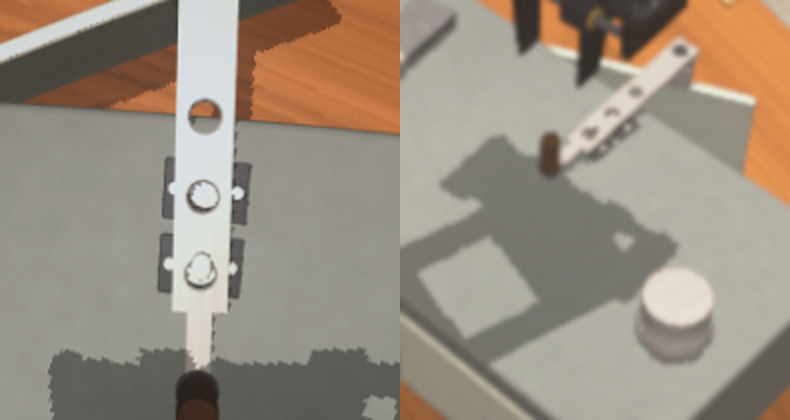

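The left half shows the pin head overlapping the pivot-side rim of the last hole at (201,268), so it is hooked. The right half shows the stay flat and the flap wide open. One numeric check, then I'll hand in.

Run:
```python
from h import *
np.set_printoptions(precision=4,suppress=True)
m={k:(v if v.ndim else float(v)) for k,v in np.load("w5.npz").items()}
p=at_z(m,np.array([(205,115),(203,196),(200,271)])/2+[180,20],.144);d=p[0]-p[2]
print(p,np.linalg.norm(d[:2]),"stay yaw",np.arctan2(d[1],d[0]),"hole-shank mm",1e3*np.linalg.norm(p[2,:2]-[.634,.072]))
piv=p[2,:2]+.12*d[:2]/np.linalg.norm(d[:2]);print("pivot",piv,"moved",piv-[.7191,.0929])
s=bot.get_state();print(s["clock"],s["ft_force"],np.abs(s["joint_vel"]).max())
bot.finish_job()
```

```text
[[0.6888 0.0902 0.144 ]
 [0.6604 0.0804 0.144 ]
 [0.633  0.0714 0.144 ]] 0.05885491563404336 stay yaw 0.3238127717230345 hole-shank mm 1.15907766862702
pivot [0.7467 0.1096] moved [0.0276 0.0167]
12.1 [ 0.2999 -0.1993 -0.6283] 0.028795876215771777
the job is handed in; nothing more can be done
```

The stay is now hooked on the pin by its last hole, with the flap propped wider open. I handed the job in at 12.1 s and no verdict was reported. I gripped the knob, pushed 3.6 mm towards the pivot to unhook the stay and lifted it to about 0.23 rad of tilt. I then pushed the flap open, lowered the 120 mm hole over the pin with the wrist camera, and let the spring draw it under the lip before letting go.

**Last checks:**
- **Hold:** with the knob eased back, the force on the tool reversed from −5 to +2.3 N, so the pin was carrying the spring. I did not measure the flap's speed.
- **Hole on pin:** the hole centre measures about 1.2 mm from the estimated pin axis, where about 2.2 mm was expected. The difference is within the 2 mm calibration. The pin head overlaps the rim of the hole on the pivot side.
- **Flap:** the pivot moved about 32 mm, which I estimate puts the flap at roughly 0.5 rad.
- **Level:** the first and last holes measure 58.9 mm apart, assuming the stay is level, against a true 60 mm. That agrees to about 1 mm, but it is not a direct measure of the tilt.
- **Clear of everything:** the gripper was open and raised about 11 cm, with the force reading near zero. The tin looked unmoved in the last side view. I did not re-measure the brush or the wooden block, but the arm never came near them at working height.

**Disagreement:** in the tilted view, the distance from grip to hole came out about 4.5 mm shorter than the geometry predicts, probably because the knob slipped in the pads. I positioned by the camera instead.

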